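# Index the gearbox turntable a quarter turn

### The job

Index the turntable a quarter turn and lock it there: press down the red pad on the long end of the lever until the heavy latch bar is held up by its catch, and let go; push the turntable's upright post clockwise, seen from above, until the table is at its stop; then press down the yellow tab of the catch so that the latch drops fully home in the next notch. It is all done by pressing and pushing: pick nothing up, do not touch the latch bar itself, and leave the loose parts on the bench where they lie.

Things in the scene. Friction and masses are not known exactly. Their poses are not given: they have to be found in the camera images.
- fixture: cast base of the turntable, fixed to the bench. Origin: turntable axis at bench level; z up; -y runs from that axis along the latch bar and on along the lever; -x roughly towards the robot. Base 300 mm across; the latch bracket (y -233 to -295 mm) is 119 mm high. Turntable: 263 mm across, rim 75 mm above the bench, with a gear cluster 100 mm across in its middle, top 161 mm above the bench
- turntable (a joint): turntable angle, rad: 0 at the start (locked), grows clockwise seen from above, to its rubber-faced stop at 1.571 (a quarter turn; it gives a little). Turns stiffly, 3 to 8 N at the post, stays where it is left, cannot turn while the latch is down
- push_post (a point): centre of the top end of the turntable's upright steel push post: 18 mm across, 64 mm tall above a 28 mm wide, 6 mm high collar, 105 mm from the turntable's axis; top 143 mm above the bench, turntable face 73 mm. It travels with the turntable; at the start it is on the side towards the robot
- latch (a joint): angle of the heavy latch bar, rad: 0 fully home in a rim notch, grows as its nose rises, at most 0.33, about 0.2 when held up on the catch. Above 0.12 it clears the rim; dropped between notches it rests on the rim at about 0.1 and drops home when a notch comes under it
- latch_bar: the heavy dark cast-iron latch bar, 158 mm long, 40 mm wide, 30 mm thick with a 20 mm lump on top, hinged in the bracket 270 mm from the turntable's axis and 100 mm above the bench. Origin on the hinge; its +y axis runs along the bar to the nose over the turntable's rim. About 1.8 kg; not to be touched
- lever (a joint): angle of the lifting lever, rad: 0 at rest (long end up), grows as the long end is pressed down, rubber stop at 0.38. The catch snaps under the latch at about 0.27; press to 0.33 or more to be sure. Let go, it comes back only to about 0.24 while the latch is held up, to 0 when the latch is home. Pressing takes 3 to 10 N
- lever_pad (a point): centre of the top face of the red pad, 44 mm wide and 50 mm along the lever, at its long end, 164 mm outside its pivot pin; 106 mm above the bench at rest. Pressed, it goes almost straight down (8 mm outwards): 46 mm lower at 0.27 rad, 56 mm at 0.33, 64 mm at the stop
- catch (a joint): angle of the spring catch that props the latch bar, rad: about 0 at the start (leaning against the side of the latch bar), about -0.21 when it has snapped under the raised bar, grows as its yellow tab is pressed down, stop at 0.24. The bar drops when it is pressed past about 0; that takes about 5 to 12 N at the tab
- catch_tab (a point): centre of the top face of the catch's yellow thumb tab, 30 mm by 26 mm, which sticks out about 70 mm from the latch bar on its side towards the robot (the fixture's -x side). About 48 mm above the bench at the start, about 66 mm when the catch holds the latch, about 28 mm when pressed right down
- thrust_ring: loose bronze thrust ring, 80 mm across, 9 mm high; origin under its centre; leave alone
- spanner_head: loose black steel ring-spanner head, 115 mm long, 20 mm high; origin under the middle of its ring; leave alone
- loose_gear: loose steel gear, 84 mm across, 22 mm high; origin under its centre; leave alone
- bearing: loose ball bearing, 72 mm across, 18 mm high; origin under its centre; leave alone
- copper_drift: loose copper drift lying on the bench, 138 mm long, 24 mm square; origin under the middle of its thick part, x along it; leave alone
- cover_plate: loose aluminium cover plate, 120 by 90 by 10 mm; origin under its centre; leave alone

How it is judged:
By the outcome, as a careful person would: the job done as asked, in the order asked, and still so for the second after the job is handed in, with the robot touching nothing.
It also fails if it takes over 53 s, if anything falls off the work surface, if the arm or the gripper's body presses on something with over 40 N, if the wrist force passes 120 N, or if a joint passes its speed limit or range.

### The arm

A 6-joint arm with a two-finger parallel gripper is mounted at the origin on the work surface. World frame = base frame: x ahead of the robot, y to its left, z up, the work surface at z = 0. Lengths are in m, angles in rad, forces in N, time in s.
With the tool pointing down it reaches from about 0.325 to 0.9 m from the base axis. Payload 6.1 kg.
Tool frame: the origin (TCP) lies at the very end of the fingers, on their centre line; the grasp point (between the pads) lies 19 mm behind it; z points along the fingers, y is the line along which they close (so a half turn about z gives the same grasp; the last joint's range is limited). The gripper opens to 85 mm and grips with 20 to 120 N. Pads are 22 mm wide; open, the fingers measure 114 mm over their backs; the gripper's body (76 mm by 85 mm) begins 54 mm behind the grasp point. The pads swing forward as they close: fully open they stand 13 mm farther back than shut.
Start: joints at [-1.454, 0.22, 1.526, -0, 1.395, -0.126], TCP at [0.15, -0.607, 0.231] pointing down, gripper open.
Joint ranges: [-2.98, 2.98], [-0.91, 2.08], [0.09, 2.57], [-1.24, 4.39], [0.2, 2.65], [-2.68, 2.68]. Speed limits (rad/s): [2.57, 2.57, 3.01, 3.14, 3.14, 3.14].

### API

Orientations are given as a rotation vector (axis times angle).
In Python, from workcell import r gives the robot as it stands. The module is installed in compiled form; this text tells all that it offers.
- The arm moves only by the tool servo_tool, never from a script. Its argument "rows" is a list of rows, each a list of 7 numbers: the turn, a rotation vector about the tool's x, y, z in rad, then the shift along the tool's x, y, z in mm, then the gripper command: -1 is shut, 1 is fully open, values between are in proportion. A call has 1 to 12 rows; each row is the pose to reach, as a shift and turn from the pose commanded when the call began, along the tool's axes at that moment; what a row does not reach only later rows make up. A row lasts 1/10 s, in which the tool goes at most 50 mm and 8.59 degrees, less where a joint would pass 70% of its speed; a pose out of reach is approached as far as the arm can. A call with a gripper value outside its range is refused whole. The fingers move at their own pace and stop on an object; "squeeze" is the grip in N (left out, the last holds). Time passes only in rows, so rows that repeat a pose let the fingers close. It gives the time, the measured TCP pose, the force, the opening and the grip force at its end, in the units of the state.
- r.state(): the state, without advancing time (a new reading comes with each control period).
- r.grab_frame(name): name is "side" or "top"; returns a dict with "image" (420x560x3 uint8, red, green, blue), "mtx" (3x3 intrinsics, pixels), "rvec" (rotation vector, rad) and "tvec" (3), from world to camera coordinates, as OpenCV has them. Camera axes: x right, y down, z forward; pixel columns grow to the right and rows downward; lengths in m; the calibration is good to about 2 mm. A picture is of the moment at which its call begins. There is no depth.
- r.finish_job(): hands the job in; it is judged then, once.
The state is a dict: "time_s": time; "qpos": joint angles; "qd": joint speeds; "tau": joint torques, N m; "eef_pos": TCP position; "tool_rot": TCP orientation; "ft_force": force on the tool from outside, world axes, zero at the start; "wrist_torque": the same for the moment, N m; "grip_width": finger opening in m; "gripper_force": force on a finger pad.
Only numpy, scipy, OpenCV 4.12 (cv2) and the standard library are available. Lean on these libraries where they do the work, as an engineer would, in place of code of your own. Each camera call takes 0.05 s, during which the arm holds its last target. There are 200 camera calls.

## Working session

There is one attempt and no reset: what is moved stays moved. The work goes in short steps, Python scripts to look and compute and a tool call to move; the robot and the scene stay as the last step left them, time stands still between calls to the robot, and variables do not carry over. Pictures are saved under pics/ and viewed, at most 10 in all, crops included, and the job is handed in when it is done.

Besides the shell and the picture viewer there is one more tool, called by a JSON object that holds its "method" and its "body", one argument or row to a line. servo_tool: Moves the arm, as the interface text tells. Its arguments: {"type":"object","properties":{"rows":{"type":"array","items":{"type":"array","items":{"type":"number"}}},"squeeze":{"type":"number"}},"required":["rows"]}

```bash
mkdir -p pics
cat > h.py <<'E'
import numpy as np, cv2
from scipy.spatial.transform import Rotation as R
from workcell import r
def grab(n,f):
    d=r.grab_frame(n); cv2.imwrite('pics/'+f,cv2.cvtColor(d['image'],cv2.COLOR_RGB2BGR))
    np.savez('pics/'+n+'.npz',**{k:np.array(v,float) for k,v in d.items() if k!='image'}); return d
def cam(n): return np.load('pics/'+n+'.npz')
def atz(n,u,v,z):
    d=cam(n); Rm=cv2.Rodrigues(d['rvec'])[0]; c=-Rm.T@d['tvec'].ravel()
    w=Rm.T@np.linalg.inv(d['mtx'])@[u,v,1]; return c+w*(z-c[2])/w[2]
def proj(n,p):
    d=cam(n); return cv2.projectPoints(np.array(p,float).reshape(-1,1,3),d['rvec'],d['tvec'],d['mtx'],None)[0].reshape(-1,2)
def totool(dw):
    return R.from_rotvec(r.state()['tool_rot']).inv().apply(dw)*1000
E
python3 - <<'E'
from h import *
grab('side','s0.png');grab('top','t0.png')
s=r.state();print(s['time_s'],s['eef_pos'],R.from_rotvec(s['tool_rot']).as_matrix().round(3),s['ft_force'])
E
```

```text
0.1 [ 0.15018957 -0.60612325  0.23029083] [[ 0.971  0.24  -0.   ]
 [ 0.24  -0.971  0.002]
 [ 0.    -0.002 -1.   ]] [-0.11455797 -0.23885813  0.68957177]
```

View pics/t0.png

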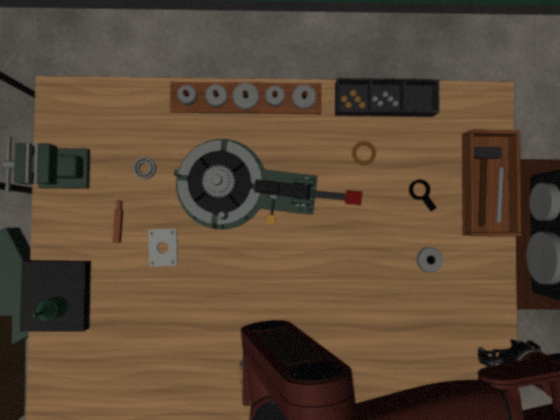

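View pics/s0.png

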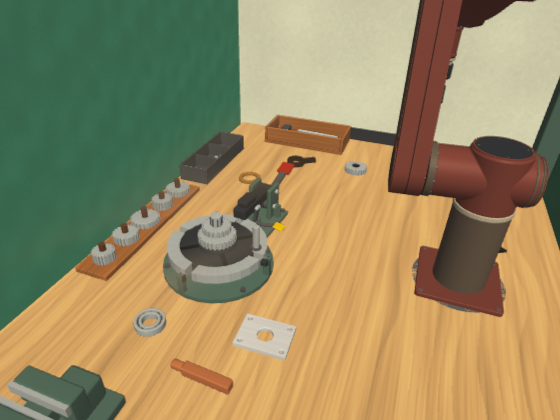

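Top view: turntable at about (218,182), red pad (353,198), yellow tab (271,219), post near (223,214). Side view: pad (286,168), tab (279,227), post (256,237). I'll enlarge both to read these positions more closely.

Run:
```python
from h import *
t=cv2.imread('pics/t0.png')[130:240,170:380]; s=cv2.imread('pics/s0.png')[150:300,160:320]
t=cv2.convertScaleAbs(t,alpha=1.6)
t=cv2.resize(t,(630,330),interpolation=cv2.INTER_CUBIC); s=cv2.resize(s,(640,600),interpolation=cv2.INTER_CUBIC)
cv2.imwrite('pics/tc.png',t);cv2.imwrite('pics/sc.png',s)
p=atz('top',353,198,.106);a=atz('top',218,182,.161);b=atz('top',271,219,.048);q=atz('top',223,214,.143)
print(p,a,b,q, np.linalg.norm((p-a)[:2]))
```

```text
[ 0.56336137 -0.23904221  0.106     ] [0.60372308 0.16936129 0.161     ] [0.49774189 0.01227284 0.048     ] [0.51010154 0.15540085 0.143     ] 0.4103930891542476
```

View pics/tc.png

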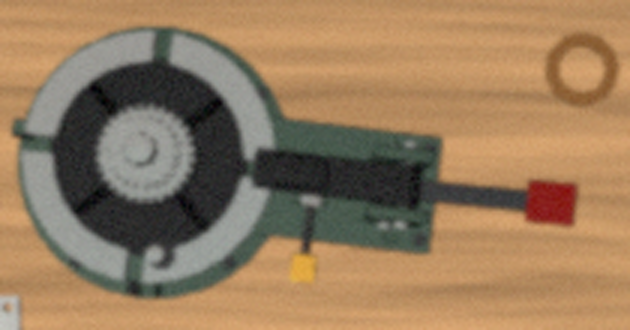

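View pics/sc.png

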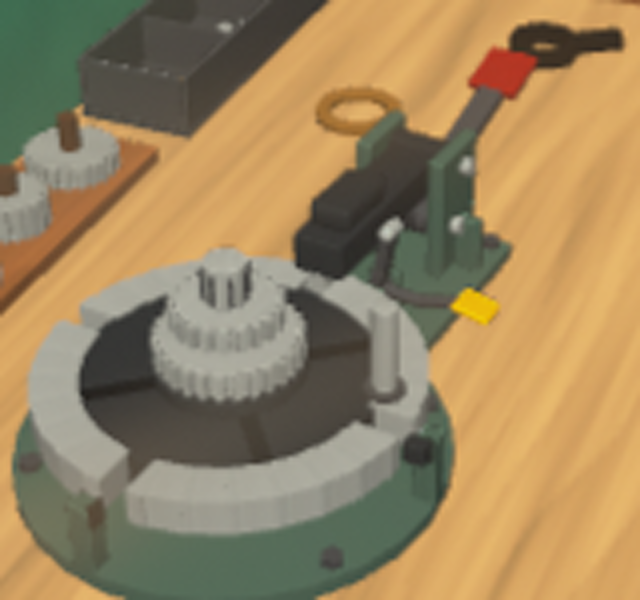

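Run:
```python
from h import *
def P(n):
    d=cam(n); return d['mtx']@np.c_[cv2.Rodrigues(d['rvec'])[0],d['tvec'].ravel()]
pts={'pad':((353.7,197.7),(286,168),.106),'tab':((271,219.3),(278.7,226.5),.048),'axis':((217.3,179.7),(216.7,214.5),.161),'post':((222,214.5),(256.2,227.5),.143)}
for k,(t,s,z) in pts.items():
    X=cv2.triangulatePoints(P('top'),P('side'),np.array(t,float),np.array(s,float)).ravel();X=X[:3]/X[3]
    print(k,X.round(4),atz('top',*t,z).round(4),atz('side',*s,z).round(4))
```

```text
pad [ 0.5644 -0.2425  0.0994] [ 0.5643 -0.2412  0.106 ] [ 0.5602 -0.2306  0.106 ]
tab [0.4971 0.0124 0.045 ] [0.4968 0.0123 0.048 ] [0.4962 0.0165 0.048 ]
axis [0.6114 0.1721 0.1578] [0.6105 0.1715 0.161 ] [0.6097 0.1765 0.161 ]
post [0.5087 0.1591 0.1362] [0.5086 0.1584 0.143 ] [0.5051 0.1678 0.143 ]
```

Checks out: the axis-to-pad distance is 0.415 m (nominal about 0.42) and the post radius is 0.104 m (nominal 0.105). Next I'll shut the gripper and move to above the pad.

{"method": "servo_tool", "body": {
  "rows": [
    [0,0,0,45,-23,0,-1],
    [0,0,0,90,-46,0,-1],
    [0,0,0,135,-70,0,-1],
    [0,0,0,180,-94,5,-1],
    [0,0,0,225,-117,15,-1],
    [0,0,0,270,-140,25,-1],
    [0,0,0,315,-164,35,-1],
    [0,0,0,360,-187,45,-1],
    [0,0,0,405,-210,55,-1],
    [0,0,0,450,-234,65,-1],
    [0,0,0,489,-254,75,-1],
    [0,0,0,489,-254,80,-1]
  ],
  "squeeze": 20
}}

```text
time_s: 1.3
eef_pos: [0.5664, -0.2382, 0.1499]
tool_rot: [-3.116, -0.387, -0.0]
ft_force: [-0.7, 0.8, -0.5]
grip_width: -0.0002
gripper_force: 0.0
```

{"method": "servo_tool", "body": {
  "rows": [
    [0,0,0,0,0,0,-1],
    [0,0,0,0,0,0,-1],
    [0,0,0,0,0,0,-1]
  ]
}}

```text
time_s: 1.6
eef_pos: [0.5631, -0.244, 0.1518]
tool_rot: [3.118, 0.378, 0.0]
ft_force: [-0.5, 1.0, -0.4]
grip_width: 0.0003
gripper_force: 0.0
```

Run:
```python
from h import *
grab('side','s1.png');grab('top','t1.png')
s=r.state();print(s['time_s'],s['eef_pos'],R.from_rotvec(s['tool_rot']).as_matrix().round(3),s['ft_force'],s['qpos'],s['grip_width'])
print(proj('side',s['eef_pos']),proj('top',s['eef_pos']))
a=cv2.imread('pics/s1.png')[100:240,200:380];cv2.imwrite('pics/s1c.png',cv2.resize(a,(720,560),interpolation=cv2.INTER_CUBIC))
```

```text
1.7 [ 0.56325038 -0.24406684  0.15203761] [[ 0.971  0.238  0.001]
 [ 0.238 -0.971 -0.001]
 [ 0.001  0.001 -1.   ]] [-0.18843138 -0.05082976  0.0840093 ] [-5.37185686e-01  2.59195642e-01  1.63355942e+00 -2.02208977e-04
  1.24781855e+00  7.93004767e-01] 0.00015592341893212974
[[287.00308022 153.65477263]] [[357.52948537 197.10446741]]
```

View pics/s1c.png

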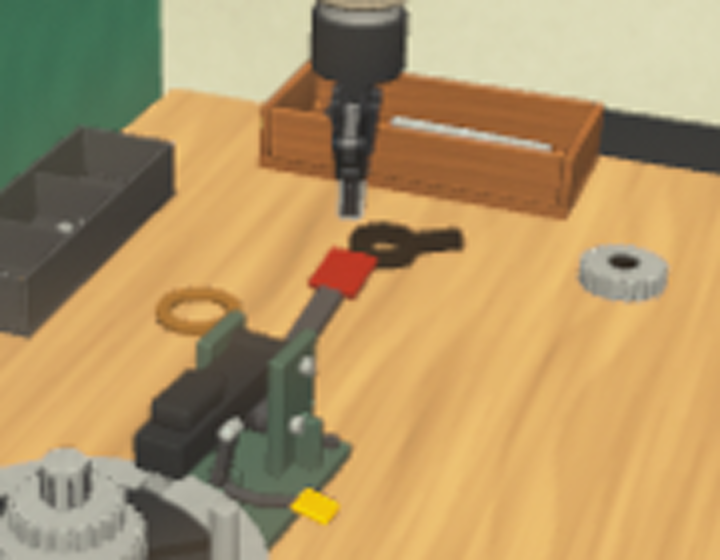

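The tip is in line with the pad: tip at crop (350,215), which matches its projection, and pad at (343,273). Pressing now.

{"method": "servo_tool", "body": {
  "rows": [
    [0,0,0,0,0,25,-1],
    [0,0,0,0,0,38,-1],
    [0,0,0,0,0,46,-1],
    [0,0,0,0,0,54,-1],
    [0,0,0,0,0,62,-1],
    [0,0,0,0,0,70,-1],
    [0,0,0,0,0,78,-1],
    [0,0,0,0,0,86,-1],
    [0,0,0,0,0,94,-1],
    [0,0,0,0,0,100,-1],
    [0,0,0,0,0,105,-1],
    [0,0,0,0,0,105,-1]
  ]
}}

```text
time_s: 2.9
eef_pos: [0.5652, -0.2452, 0.0483]
tool_rot: [3.114, 0.379, 0.005]
ft_force: [-0.5, -3.6, 5.6]
grip_width: -0.0002
gripper_force: 2.7
```

{"method": "servo_tool", "body": {
  "rows": [
    [0,0,0,0,0,3,-1],
    [0,0,0,0,0,3,-1],
    [0,0,0,0,0,3,-1]
  ]
}}

```text
time_s: 3.2
eef_pos: [0.5653, -0.2451, 0.0457]
tool_rot: [3.114, 0.379, 0.005]
ft_force: [0.5, -3.1, 7.1]
grip_width: 0.0
gripper_force: 3.4
```

{"method": "servo_tool", "body": {
  "rows": [
    [0,0,0,0,0,-5,-1],
    [0,0,0,0,0,-12,-1],
    [0,0,0,0,0,-20,-1],
    [0,0,0,0,0,-28,-1],
    [0,0,0,0,0,-38,-1],
    [0,0,0,0,0,-60,-1],
    [0,0,0,0,0,-90,-1],
    [0,0,0,0,0,-120,-1],
    [0,0,0,0,0,-140,-1],
    [0,0,0,0,0,-140,-1]
  ]
}}

```text
time_s: 4.2
eef_pos: [0.5659, -0.2435, 0.188]
tool_rot: [3.114, 0.38, 0.009]
ft_force: [0.4, -0.6, 0.3]
grip_width: 0.0002
gripper_force: 0.0
```

Run:
```python
from h import *
grab('side','s2.png');grab('top','t2.png')
s=r.state();print(s['time_s'],s['eef_pos'],R.from_rotvec(s['tool_rot']).as_matrix().round(3),s['ft_force'])
a=cv2.imread('pics/s2.png')[150:270,200:340];b=cv2.convertScaleAbs(cv2.imread('pics/t2.png')[130:240,170:380],alpha=1.6)
a=cv2.resize(a,(420,360),interpolation=cv2.INTER_CUBIC);b=cv2.resize(b,(380,199),interpolation=cv2.INTER_CUBIC)
o=np.zeros((360,800,3),np.uint8);o[:,:420]=a;o[:199,420:]=b;cv2.imwrite('pics/c2.png',o)
```

```text
4.3 [ 0.56388286 -0.24239199  0.18357978] [[ 0.971  0.241  0.001]
 [ 0.241 -0.971 -0.   ]
 [ 0.     0.    -1.   ]] [ 0.33431047 -0.39508975 -0.89844036]
```

View pics/c2.png

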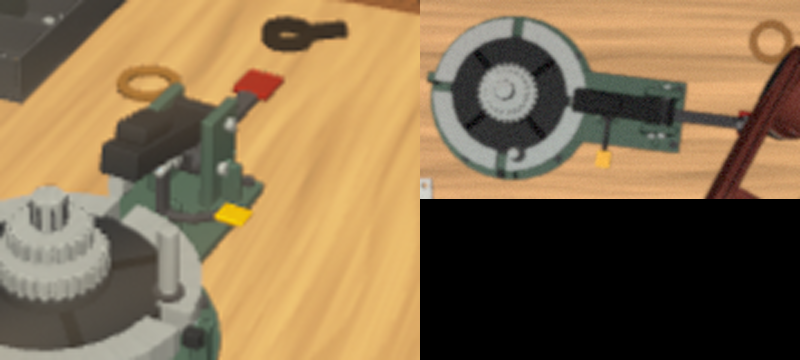

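The latch is held on the catch: the bar is raised, the pad stays low, and the tab has risen to crop (233,215). Next I go high round to a point behind the post and turn the tool so that its x axis lies along the push direction.

{"method": "servo_tool", "body": {
  "rows": [
    [0,0,-0.1,0,0,-35,-1],
    [0,0,-0.24,4,-36,-70,-1],
    [0,0,-0.38,8,-76,-70,-1],
    [0,0,-0.52,12,-116,-70,-1],
    [0,0,-0.66,16,-156,-70,-1],
    [0,0,-0.8,20,-196,-70,-1],
    [0,0,-0.94,24,-236,-70,-1],
    [0,0,-1.08,28,-276,-70,-1],
    [0,0,-1.2,32,-316,-70,-1],
    [0,0,-1.32,34,-346,-70,-1],
    [0,0,-1.43,36,-362,-70,-1],
    [0,0,-1.43,36,-362,-70,-1]
  ]
}}

```text
time_s: 5.5
eef_pos: [0.5102, 0.1195, 0.2513]
tool_rot: [-2.098, -2.335, 0.003]
ft_force: [0.9, -0.6, 0.1]
grip_width: 0.0
gripper_force: 0.0
```

{"method": "servo_tool", "body": {
  "rows": [
    [0,0,0,0,0,0,-1],
    [0,0,0,0,0,0,-1]
  ]
}}

```text
time_s: 5.7
eef_pos: [0.5115, 0.1167, 0.2524]
tool_rot: [-2.108, -2.329, 0.002]
ft_force: [0.2, 0.5, 1.3]
grip_width: 0.0001
gripper_force: 0.0
```

Run:
```python
from h import *
s=r.state();print(s['time_s'],s['eef_pos'],R.from_rotvec(s['tool_rot']).as_matrix().round(3),s['ft_force'],s['qpos'])
print(totool(np.array([.5115,.117,.10])-s['eef_pos']))
```

```text
5.7 [0.51151135 0.11667658 0.25239672] [[-0.099  0.995 -0.002]
 [ 0.995  0.099 -0.   ]
 [-0.    -0.002 -1.   ]] [0.15627704 0.53049353 1.27177566] [ 7.40924397e-02 -3.36011683e-02  1.75910780e+00 -3.27245628e-04
  1.41761737e+00 -2.53906859e-02]
[  0.36627942   0.25539571 152.39640687]
```

{"method": "servo_tool", "body": {
  "rows": [
    [0,0,0,0,0,40,-1],
    [0,0,0,0,0,80,-1],
    [0,0,0,0,0,120,-1],
    [0,0,0,0,0,140,-1],
    [0,0,0,0,0,151,-1],
    [0,0,0,0,0,151,-1],
    [0,0,0,10,0,151,-1],
    [0,0,0,16,0,151,-1],
    [0,0,0,16,0,151,-1]
  ]
}}

```text
time_s: 6.6
eef_pos: [0.5111, 0.1346, 0.1039]
tool_rot: [2.103, 2.332, 0.004]
ft_force: [-0.6, 0.4, 0.5]
grip_width: 0.0003
gripper_force: 0.0
```

Run:
```python
from h import *
grab('side','s3.png')
s=r.state();print(s['time_s'],s['eef_pos'],s['ft_force'])
a=cv2.imread('pics/s3.png')[140:280,180:340];cv2.imwrite('pics/c3.png',cv2.resize(a,(640,560),interpolation=cv2.INTER_CUBIC))
e=np.array([16.,0]);ax=np.array([.610,.1725])
d=R.from_rotvec(s['tool_rot']).inv().apply([*(ax-s['eef_pos'][:2]),0])*1000;print(d)
p=np.array([29,0]) # nominal post from TCP
ax=d[:2]
for th in np.arange(0,1.66,.07):
    print(th.round(2),(ax+105*np.array([np.sin(th),-np.cos(th)])-20*np.array([np.cos(th),np.sin(th)])).round(0))
```

```text
6.65 [0.51096815 0.13418076 0.10365706] [ 0.23437309 -0.24291382  1.07929997]
[ 27.92162512 102.44995344   0.24796751]
0.0 [ 8. -3.]
0.07 [15. -4.]
0.14 [23. -4.]
0.21 [30. -4.]
0.28 [38. -4.]
0.35 [45. -3.]
0.42 [52. -2.]
0.49 [60.  0.]
0.56 [67.  3.]
0.63 [74.  6.]
0.7 [80.  9.]
0.77 [87. 13.]
0.84 [93. 17.]
0.91 [99. 22.]
0.98 [104.  27.]
1.05 [109.  33.]
1.12 [114.  39.]
1.19 [118.  45.]
1.26 [122.  51.]
1.33 [125.  58.]
1.4 [128.  65.]
1.47 [130.  72.]
1.54 [132.  79.]
1.61 [134.  87.]
```

View pics/c3.png

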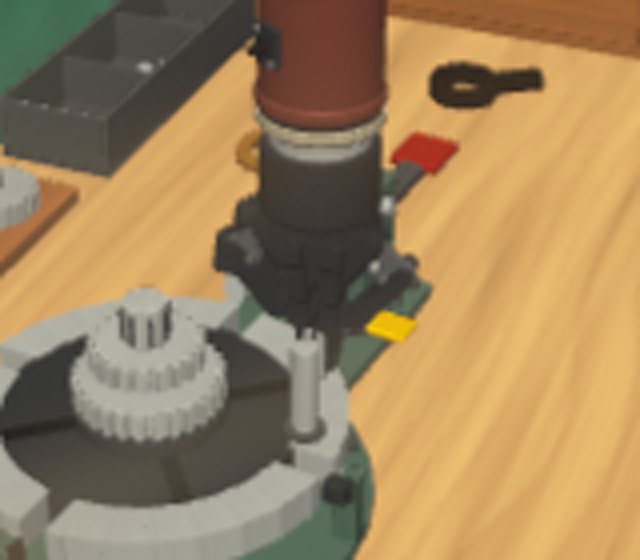

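The fingers stand right behind the post (crop (305,380)), clear of the gear and the bar. I'll start the arc push.

{"method": "servo_tool", "body": {
  "rows": [
    [0,0,0,8,-2,0,-1],
    [0,0,0.07,15,-4,0,-1],
    [0,0,0.14,23,-4,0,-1],
    [0,0,0.21,30,-4,0,-1],
    [0,0,0.28,38,-4,0,-1],
    [0,0,0.35,45,-3,0,-1],
    [0,0,0.42,52,-2,0,-1],
    [0,0,0.49,60,0,0,-1],
    [0,0,0.56,67,3,0,-1],
    [0,0,0.63,74,6,0,-1],
    [0,0,0.7,80,9,0,-1],
    [0,0,0.77,87,13,0,-1]
  ]
}}

```text
time_s: 7.85
eef_pos: [0.5127, 0.2208, 0.1021]
tool_rot: [2.828, 1.366, -0.006]
ft_force: [-5.5, -4.4, 4.2]
grip_width: -0.0
gripper_force: 1.8
```

Run:
```python
from h import *
s=r.state();print(s['time_s'],s['eef_pos'],s['ft_force'],s['qpos'][5])
Rt=R.from_rotvec(s['tool_rot']);ax=Rt.inv().apply([*(np.array([.610,.1725])-s['eef_pos'][:2]),0])*1000
print(ax, Rt.inv().apply(s['ft_force']),Rt.as_matrix()[:,0])
ax=ax[:2]
for th in np.arange(.07,.99,.07):
    print(th.round(2),(ax+105*np.array([np.sin(th),-np.cos(th)])-20*np.array([np.cos(th),np.sin(th)])).round(0))
```

```text
7.85 [0.51267887 0.2207812  0.1021499 ] [-5.48831204 -4.37549313  4.15318798] 0.9375045346221815
[ 22.66722887 106.24795916  -0.20983035] [-6.85475953 -1.58461254 -4.1251369 ] [ 0.62154328  0.78337047 -0.00382934]
0.07 [10.  0.]
0.14 [18. -1.]
0.21 [25. -1.]
0.28 [32. -0.]
0.35 [40.  1.]
0.42 [47.  2.]
0.49 [54.  4.]
0.56 [61.  7.]
0.63 [68. 10.]
0.7 [75. 13.]
0.77 [81. 17.]
0.84 [88. 21.]
0.91 [93. 26.]
0.98 [99. 31.]
```

{"method": "servo_tool", "body": {
  "rows": [
    [0,0,0.07,9,0,0,-1],
    [0,0,0.14,17,-1,0,-1],
    [0,0,0.21,25,-1,0,-1],
    [0,0,0.28,32,0,0,-1],
    [0,0,0.35,40,1,0,-1],
    [0,0,0.42,47,2,0,-1],
    [0,0,0.49,54,4,0,-1],
    [0,0,0.56,61,7,0,-1],
    [0,0,0.63,68,10,0,-1],
    [0,0,0.68,73,12,0,-1],
    [0,0,0.73,78,15,0,-1],
    [0,0,0.73,78,15,0,-1]
  ]
}}

```text
time_s: 9.05
eef_pos: [0.5742, 0.2739, 0.1022]
tool_rot: [-3.13, -0.271, 0.0]
ft_force: [-0.1, -0.6, 0.4]
grip_width: 0.0001
gripper_force: 0.0
```

Run:
```python
from h import *
grab('side','s4.png')
s=r.state();print(s['time_s'],s['eef_pos'],s['ft_force'],s['qpos'][5])
Rt=R.from_rotvec(s['tool_rot']);ax=Rt.inv().apply([*(np.array([.610,.1725])-s['eef_pos'][:2]),0])*1000
print(ax, Rt.inv().apply(s['ft_force']),Rt.as_matrix()[:,0])
a=cv2.imread('pics/s4.png')[140:300,150:330];cv2.imwrite('pics/c4.png',cv2.resize(a,(630,560),interpolation=cv2.INTER_CUBIC))
```

```text
9.1 [0.57423747 0.27369015 0.10236457] [-0.73373404  0.53718612  0.00624105] 1.7175618834882154
[1.76872507e+01 1.05856353e+02 4.84484728e-03] [-0.6295486  -0.65620172 -0.00643336] [9.84872457e-01 1.73280543e-01 3.12118707e-04]
```

View pics/c4.png

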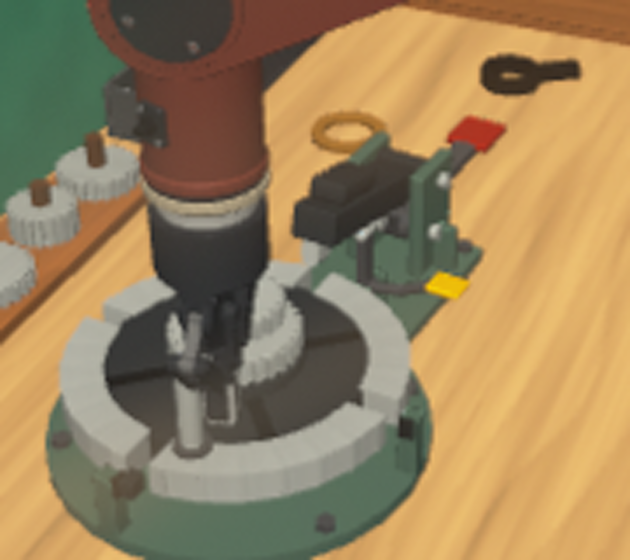

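Run:
```python
from h import *
p=atz('side',205,267.5,.079);v=p[:2]-[.610,.1725];print(p,np.hypot(*v),np.degrees(np.arctan2(v[1],v[0])))
p=atz('side',256.5,246,.079);v=p[:2]-[.610,.1725];print(p,np.hypot(*v),np.degrees(np.arctan2(v[1],v[0])))
```

```text
[0.59104715 0.28584705 0.079     ] 0.11492068400077206 99.49265237103336
[0.50685418 0.16127713 0.079     ] 0.10375458489719012 -173.79031022169175
```

The post is at about 87° and the finger force is zero, so it isn't yet at the stop. I'll continue gently.

{"method": "servo_tool", "body": {
  "rows": [
    [0,0,0.03,2,0,0,-1],
    [0,0,0.06,4,0,0,-1],
    [0,0,0.06,6,0,0,-1],
    [0,0,0.06,8,0,0,-1],
    [0,0,0.06,8,0,0,-1]
  ]
}}

```text
time_s: 9.6
eef_pos: [0.5781, 0.2749, 0.1011]
tool_rot: [3.136, 0.178, -0.014]
ft_force: [-15.8, 1.9, 4.2]
grip_width: -0.0003
gripper_force: 0.0
```

{"method": "servo_tool", "body": {
  "rows": [
    [0,0,0,2,0,0,-1],
    [0,0,0,2,0,0,-1],
    [0,0,0,2,0,0,-1],
    [0,0,0,2,0,0,-1]
  ]
}}

```text
time_s: 10.0
eef_pos: [0.578, 0.2752, 0.1008]
tool_rot: [3.136, 0.178, -0.021]
ft_force: [-22.4, -0.6, 7.7]
grip_width: -0.0002
gripper_force: 0.0
```

The force rose to 22 N with no further motion, so the table is at its stop. Backing off and going up.

{"method": "servo_tool", "body": {
  "rows": [
    [0,0,0,-4,0,0,-1],
    [0,0,0,-10,0,0,-1],
    [0,0,0,-22,0,0,-1],
    [0,0,0,-36,0,0,-1],
    [0,0,0,-36,0,-40,-1],
    [0,0,0,-36,0,-80,-1],
    [0,0,0,-36,0,-120,-1],
    [0,0,0,-36,0,-120,-1],
    [0,0,0,-36,0,-120,-1]
  ]
}}

```text
time_s: 10.9
eef_pos: [0.5497, 0.2709, 0.2243]
tool_rot: [-3.136, -0.176, -0.007]
ft_force: [0.5, 0.0, -1.5]
grip_width: 0.0001
gripper_force: 0.0
```

Run:
```python
from h import *
grab('side','s5.png');grab('top','t5.png')
s=r.state();print(s['time_s'],s['eef_pos'],s['ft_force'],s['qpos'])
d=np.array([.497,.013])
a=cv2.resize(cv2.imread('pics/s5.png')[150:300,150:310],(427,400),interpolation=cv2.INTER_CUBIC)
b=cv2.resize(cv2.convertScaleAbs(cv2.imread('pics/t5.png')[130:240,200:303],alpha=1.6),(373,400),interpolation=cv2.INTER_CUBIC)
cv2.imwrite('pics/c5.png',np.hstack([a,b]))
print(totool(np.array([.497,.013,.12])-s['eef_pos']), R.from_rotvec(s['tool_rot']).as_matrix().round(3))
```

```text
11.0 [0.54790318 0.27033382 0.22103686] [-0.16650204  1.27687153 -0.70982169] [ 3.29426267e-01  1.95453584e-01  1.57488649e+00 -1.50680595e-04
  1.37271480e+00  1.78787649e+00]
[-79.29817763 249.95598235 101.26244625] [[ 0.994  0.112 -0.001]
 [ 0.112 -0.994 -0.001]
 [-0.001  0.    -1.   ]]
```

View pics/c5.png

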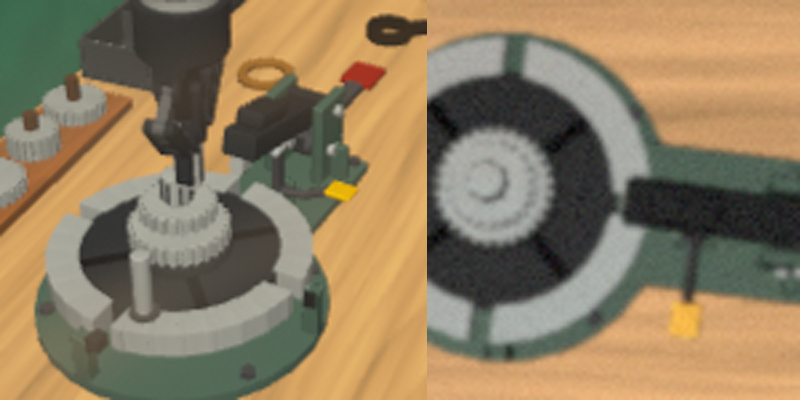

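The table is turned, with the post at left crop (141,255), and the latch is still up. The tab is at (342,191) in the side crop and (686,320) in the top crop.

Run:
```python
from h import *
print(atz('top',271.5,218,.066),atz('side',278.2,221.6,.066))
p=atz('side',202.9,245.6,.143);v=p[:2]-[.610,.1765];print(p,np.hypot(*v),np.degrees(np.arctan2(v[1],v[0])))
s=r.state();print(totool(np.array([.497,.012,.1])-s['eef_pos']))
```

```text
[0.50063597 0.01076592 0.066     ] [0.49770537 0.01809986 0.066     ]
[0.59377528 0.28235213 0.143     ] 0.10708835234604781 98.71431368894956
[-79.38239473 250.94049153 121.26303747]
```

{"method": "servo_tool", "body": {
  "rows": [
    [0,0,0,-16,40,0,-1],
    [0,0,0,-30,80,0,-1],
    [0,0,0,-44,120,0,-1],
    [0,0,0,-58,160,0,-1],
    [0,0,0,-70,200,0,-1],
    [0,0,0,-80,235,20,-1],
    [0,0,0,-80,251,55,-1],
    [0,0,0,-80,251,95,-1],
    [0,0,0,-80,251,130,-1],
    [0,0,0,-80,251,140,-1],
    [0,0,0,-80,251,140,-1],
    [0,0,0,-80,251,140,-1]
  ]
}}

```text
time_s: 12.2
eef_pos: [0.4978, 0.0124, 0.0832]
tool_rot: [3.136, 0.177, 0.001]
ft_force: [0.1, -0.5, 1.3]
grip_width: 0.0001
gripper_force: 0.0
```

{"method": "servo_tool", "body": {
  "rows": [
    [0,0,0,0,0,8,-1],
    [0,0,0,0,0,14,-1],
    [0,0,0,0,0,20,-1],
    [0,0,0,0,0,26,-1],
    [0,0,0,0,0,32,-1],
    [0,0,0,0,0,38,-1],
    [0,0,0,0,0,43,-1],
    [0,0,0,0,0,46,-1],
    [0,0,0,0,0,46,-1]
  ]
}}

```text
time_s: 13.1
eef_pos: [0.4957, 0.0126, 0.0351]
tool_rot: [-3.136, -0.177, 0.005]
ft_force: [-6.7, 0.1, 3.3]
grip_width: 0.0002
gripper_force: 3.0
```

Now release, back away and look.

{"method": "servo_tool", "body": {
  "rows": [
    [0,0,0,0,0,-10,-1],
    [0,0,0,0,0,-20,-1],
    [0,0,0,-2,0,-35,-1],
    [0,0,0,-10,0,-60,-1],
    [0,0,0,-30,0,-100,-1],
    [0,0,0,-50,0,-140,-1],
    [0,0,0,-70,0,-170,-1],
    [0,0,0,-70,0,-170,-1],
    [0,0,0,-70,0,-170,-1]
  ]
}}

```text
time_s: 14.0
eef_pos: [0.4289, 0.0041, 0.2084]
tool_rot: [3.135, 0.176, 0.009]
ft_force: [-0.2, -0.3, -1.1]
grip_width: -0.0
gripper_force: 0.0
```

Run:
```python
from h import *
grab('side','s6.png');grab('top','t6.png')
s=r.state();print(s['time_s'],s['eef_pos'],s['ft_force'])
a=cv2.resize(cv2.imread('pics/s6.png')[140:300,150:310],(500,500),interpolation=cv2.INTER_CUBIC)
a2=cv2.resize(cv2.imread('pics/s0.png')[150:250,200:300],(300,300),interpolation=cv2.INTER_CUBIC)
b=cv2.resize(cv2.convertScaleAbs(cv2.imread('pics/t6.png')[130:230,180:330],alpha=1.6),(300,200),interpolation=cv2.INTER_CUBIC)
cv2.imwrite('pics/c6.png',np.hstack([a,np.vstack([a2,b])]))
```

```text
14.1 [0.42770055 0.00447289 0.20597571] [-0.5600433   0.51306882 -0.29017581]
```

View pics/c6.png

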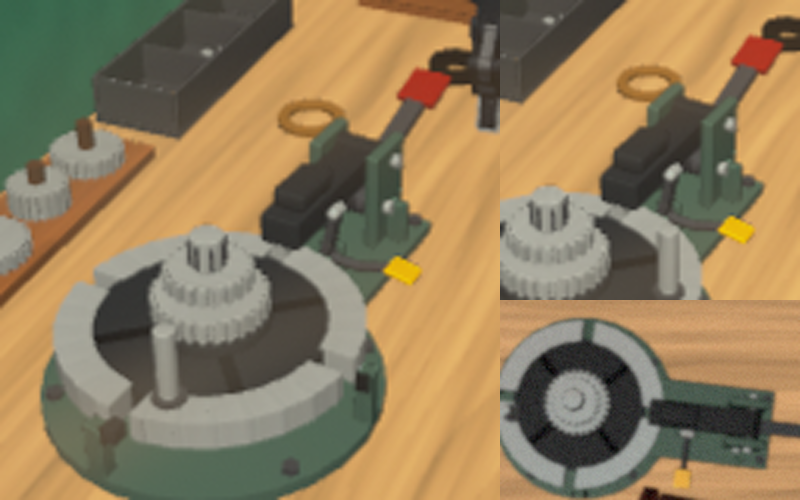

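The lever pad is back at image (285.7,168.2) and the tab at (278.6,226.4). Both match their starting pixels, so the latch is fully home in the next notch, and the robot is touching nothing.

```bash
python3 -c "
from workcell import r
print(r.finish_job())"
```

```text
the job is handed in; nothing more can be done
None
```

I turned the table a quarter turn to its stop and locked it, with the latch judged fully home in the next notch from the final pictures, and handed the job in at about 14 s with the loose parts untouched; no verdict came back.

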